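Pin the hinge of an ice-ball mould

ROBOT

A 7-joint arm with a two-finger parallel gripper is mounted at the origin on the work surface. World frame = base frame: x ahead of the robot, y to its left, z up, the work surface at z = 0. Lengths are in mm, angles in rad, forces in N, time in s.
With the tool pointing down it reaches from about 425 to 950 mm from the base axis. Payload 16.7 kg.
Tool frame: the origin (TCP) lies on the centre line of the jaws, within the pads' length; the fingertips stand 11 mm ahead of it and the grasp point (between the pads) lies 8 mm behind it; z points along the fingers, y is the line along which they close (so a half turn about z gives the same grasp; the last joint's range is limited). The gripper opens to 94 mm and grips with 3 to 60 N. Pads are 16 mm wide; open, the fingers measure 119 mm over their backs; the gripper's body (75 mm by 177 mm) begins 78 mm behind the grasp point.
Start: joints at [1.038, 0.426, 0.074, 1.606, -0.034, 1.111, -0.067], TCP at [252.718, -625.865, 188.967] pointing down, gripper open.
Joint ranges: [-2.85, 2.85], [-0.5, 2.14], [-1.23, 1.37], [0.21, 2.46], [-1.02, 4.16], [0.16, 2.05], [-2.73, 2.73]. Speed limits (rad/s): [1.89, 1.89, 2.39, 2.39, 3.01, 3.01, 3.01].

INTERFACE

Orientations are given as a unit quaternion [w, x, y, z].
In Python, from rig import arm gives the robot as it stands.
- The arm moves only by the tool carry_out, never from a script. Its argument "targets" is a list of rows, each a list of 7 numbers: the shift along the world's x, y, z in m, then the turn, a rotation vector about the world's x, y, z in rad, then the finger opening in m, from 0 to 0.094. In form: [[dx, dy, dz, wx, wy, wz, fingers], ...]. A call has 1 to 8 rows; each row is the pose to reach, as a shift and turn from the pose commanded when the call began; what a row does not reach only later rows make up. A row lasts 1/8 s, in which the tool goes at most 62.5 mm and 10.7 degrees, less where a joint would pass 70% of its speed; a pose out of reach is approached as far as the arm can. A call with a gripper value outside its range is refused whole. The fingers move at their own pace and stop on an object; "grip_force" is the grip in N (left out, the last holds). Time passes only in rows, so rows that repeat a pose let the fingers close. It gives the time, the measured TCP pose, the force, the opening and the grip force at its end, in the units of the state.
- arm.observe(): the state, without advancing time (a new reading comes with each control period).
- arm.capture(name): name is "side" or "top"; returns the picture (384x512x3 uint8, red, green, blue); there is no depth.
- arm.camera_info(name): a dict with "mtx" (3x3 intrinsics, pixels), "R" (3x3) and "t" (3): a world point X has camera coordinates R X + t. Camera axes: x right, y down, z forward; pixel columns grow to the right and rows downward; lengths in mm; the calibration is good to about 2 mm. A picture is of the moment at which its call begins. camera_info takes no time and is no camera call.
- arm.hand_in(): hands the job in; it is judged then, once.
Trained networks look in the newest picture that a camera, given by its name, has taken for a name from the list of things; names that differ only in an ending like _2 or _b are one class to them, and where a whole thing is asked for, a point or a joint stands for the part that bears it (a point fixed in the world has none). Each returns a list of dicts, best first, with "p" (0 to 1); they miss things now and then, are a little off and sometimes report something else, mostly with a low value. They report only what shows in the picture. A call takes as long as a camera call. They do not tell look-alikes from the thing itself.
- arm.boxes_of(camera, thing): "centre" ([x, y, z] in mm, in the coordinates of the camera as it stood for that picture, good to about 4 mm: the middle of the surface that is visible of it).
- arm.outline_of(camera, thing): "pixels" (384x512 bool, what is visible of it).
- arm.tip_of(camera, thing): "centre" ([x, y, z] in mm, in the coordinates of the camera as it stood for that picture, good to about 4 mm: a listed point, or the origin of a listed thing).
The state is a dict: "t": time; "joint_pos": joint angles; "joint_vel": joint speeds; "joint_torque": joint torques, N m; "tcp_pos": TCP position; "tool_rot": TCP orientation; "ft_force": force on the tool from outside, world axes, zero at the start; "wrist_torque": the same for the moment, N m; "width": opening from 0.0 (shut) to 1.0 (fully open); "gripper_force": force on a finger pad.
Only numpy, scipy, OpenCV 4.12 (cv2) and the standard library are available. Lean on these libraries where they do the work, as an engineer would, in place of code of your own. Each camera call takes 0.05 s, during which the arm holds its last target. There are 200 camera calls.

TASK

Put the ice-ball mould together: gently stand the loose half on the steel stand, face to face with the bolted half and with its hinge knuckle over the bolted half's knuckle, and let go of it. Then take the hinge pin from its wooden rest, work it through both knuckles without forcing it, and press it fully home so its shoulder is flush on the upper knuckle and the mould is shut; leave the other things on the tray alone.

Things in the scene. Friction and masses are not known exactly. Their poses are not given: they have to be found in the camera images.
- stand: The fixed steel mould stand on the black tray: a plate 128 x 92 x 8 mm (x -46 to 82, y -46 to 46 mm). Origin on the plate's underside, z up. The mould's parting face is the vertical plane y = 0 of this frame. One mould half is bolted on at y 0 to +36 mm; the loose half belongs at y -36 to 0. In this frame the foot of the home pin is at z 12 mm.
- stand_face (a point): Foot of the bolted half's parting face, nominal middle: (0, 0, 8) mm of the stand. The bolted half is an aluminium block 56 mm long (x), 36 thick, 56 tall (top at z 64 mm of the stand). Its bolts sit in slots: block and knuckle together stand anywhere up to 9 mm either way along x from nominal, firmly fixed; no listed pose shows this shift.
- stand_hinge (a point): Nominal centre of the lower bore's mouth, (60, 0, 34) mm of the stand; truly up to 9 mm off along x. The lower knuckle, 24 x 24 mm, z 8 to 34, is on an arm beyond the bolted block's +x end; vertical bore 11.4 mm, its mouth barely bevelled (0.5 mm).
- liner (a joint): How far the white nylon friction plug in the lower bore has been pushed down, 0 to 0.0125 m. It starts 10 mm below the mouth; the pin's foot must push it down the last 12 mm, against about 7 N, and it stays where it is left. About 0.012 when the pin is home.
- half: The loose aluminium mould half, about 320 g. Origin under the middle of its block, z up. Block 56 (x) x 36 (y) x 56 mm tall; its parting face, with a dark disc 44 mm wide, is at y = +18 mm. In place its axes are parallel to the stand's, origin near (0, -18, 8) mm of the stand; it stands free on the plate and can be slid along x to line up the bores.
- half_tab (a point): Middle of the lifting tab on the loose half, (0, 0, 74) mm of the half: 24 (x) x 14 (y) x 36 mm tall, z 56 to 92 mm, to be gripped across its 14 mm.
- upper_bore (a point): Centre of the upper bore's top mouth on the loose half, at (60, 18, 54) mm in the half's frame, with a 2 mm funnel edge. The upper knuckle, 24 x 24 mm, z 28 to 54 mm of the half, is on an arm beyond the block's +x end; its vertical bore of 12 mm goes right through. In place its underside is 2 mm above the lower knuckle.
- pin: The steel hinge pin, 60 g, standing upright foot down in the wooden rest. Origin at its foot, z up. Shank 10 mm thick, 50 mm long with a slightly bevelled foot; above it a round grip 15 mm thick and 40 mm tall (z 50 to 90 mm), whose underside is the shoulder. Its turn about z does not matter.
- pin_foot (a point): Centre of the pin's foot.
- pin_shoulder (a point): The middle of the pin's shoulder, 50 mm above the foot: it comes down on the upper bore's mouth when the pin is home.
- rest: The fixed walnut pin rest, a block 46 x 46 x 36 mm, origin under its middle. The pin stands in a 30 mm deep, 12.5 mm wide hole in its top, its shoulder 20 mm above the block.
- tumbler: Bystander: matte glass tumbler, 78 mm wide, 88 mm tall, origin under its middle.
- julep_cup: Bystander: stainless julep cup, 78 mm wide, 100 mm tall, origin under its middle.
- muddler: Bystander: wooden muddler lying on the tray along its own y, 180 mm long, 30 mm thick, origin under its middle.
- caddy_foot: Bystander: foot of the rotating steel coaster caddy, 112 mm wide with a centre post 117 mm tall in all; origin under its middle.
There are look-alikes about, which are no part of the job. What is shaped like the half but pink, purple or turquoise is not meant.

How it is judged (in metres and radians):
On the way, in this order (a step that is already met when the one before it is completed fails the run):
1. the loose half stands on the plate against the bolted half, knuckle over knuckle, let go (z of upper_bore in the frame of stand between 0.059 and 0.065 m and x of upper_bore in the frame of stand between 0.0485 and 0.0715 m and y of upper_bore in the frame of stand between -0.004 and 0.004 m and angle between the x axis of half and the x axis of stand, either way round below 0.08 rad and angle between half's own z axis and vertical below 0.05 rad and contact force between the fingers and half below 0.1 N), for 0.2 s.
2. the pin is through both knuckles and fully home (z of upper_bore in the frame of stand between 0.059 and 0.065 m and x of upper_bore in the frame of stand between 0.0485 and 0.0715 m and y of upper_bore in the frame of stand between -0.004 and 0.004 m and angle between the x axis of half and the x axis of stand, either way round below 0.08 rad and angle between half's own z axis and vertical below 0.05 rad and value of joint liner above 0.0095 m and z of pin_foot in the frame of stand below 0.0145 m and distance between pin_shoulder and upper_bore below 0.0035 m and angle between pin's own z axis and vertical below 0.15 rad), for 0.2 s.
At the end, for the whole second after the job is handed in: Half upright on the plate (within 3 mm), face within 4 mm and 0.08 rad of the parting plane, bore within 11.5 mm of nominal along x. Pin in both knuckles, tilt under 0.15 rad, foot at most 14.5 mm over the stand's origin, plug down over 9.5 mm, shoulder within 3.5 mm of the upper mouth; at rest (all of step 2 and linear speed of each of half, pin below 0.01 m/s); the robot touches nothing.
It fails at once if the pin is forced: more than 45 N on the bolted half or stand (contact force between pin and stand above 45 N).
It fails at once if the pin is forced: more than 45 N on the loose half (contact force between pin and half above 45 N).
It fails at once if the loose half is slammed or jammed on the stand (more than 90 N) (contact force between half and stand above 90 N).
It fails at once if the tumbler, julep cup or muddler is disturbed (moved more than 25 mm) (distance of any of tumbler, julep_cup, muddler from where it was at the start of the episode above 0.025 m).
It also fails if it takes over 72 s, if anything falls off the work surface, if the arm or the gripper's body presses on something with over 40 N, if the wrist force passes 120 N, or if a joint passes its speed limit or range.

## Working session

There is one attempt and no reset: what is moved stays moved. The work goes in short steps, Python scripts to look and compute and a tool call to move; the robot and the scene stay as the last step left them, time stands still between calls to the robot, and variables do not carry over. Pictures are saved under pics/ and viewed, at most 10 in all, crops included, and the job is handed in when it is done.

Besides the shell and the picture viewer there is one more tool, called after "Request:" by a JSON object that holds its "name" and its "arguments", one argument or row to a line. carry_out: Moves the arm, as the interface text tells. Its arguments: {"type":"object","properties":{"targets":{"type":"array"},"grip_force":{"type":"number"}},"required":["targets"]}

```bash
mkdir -p pics; cat > h.py <<'E'
import numpy as np, cv2
from rig import arm
def w(cam,p):
    i=arm.camera_info(cam); return np.array(i["R"]).T@(np.array(p)-np.array(i["t"]).ravel())
def px(cam,X):
    i=arm.camera_info(cam); c=np.array(i["R"])@np.array(X)+np.array(i["t"]).ravel(); q=np.array(i["mtx"])@c; return q[:2]/q[2]
def ray(cam,uv,z):
    i=arm.camera_info(cam);R=np.array(i["R"]);C=-R.T@np.array(i["t"]).ravel()
    d=R.T@np.linalg.inv(np.array(i["mtx"]))@np.array([uv[0],uv[1],1.]);return C+d*(z-C[2])/d[2]
def save(n,im): cv2.imwrite("pics/"+n,cv2.cvtColor(im,cv2.COLOR_RGB2BGR))
def tips(cam,things):
    for t in things:
        for d in arm.tip_of(cam,t)[:4]:
            X=w(cam,d["centre"]);print(cam,t,round(d["p"],2),X.round(1),px(cam,X).round())
E
python3 - <<'E'
from h import *
s=arm.capture("side");t=arm.capture("top");save("side0.png",s);save("top0.png",t)
for c in("top","side"): tips(c,["half","half_tab","upper_bore","stand","stand_hinge","pin_foot","pin_shoulder","rest"])
tips("top",["stand_face","tumbler","julep_cup","muddler","caddy_foot"])
print(arm.observe())
E
```

```text
top half 0.85 [550.9 119.7  12.5] [242. 196.]
top half 0.72 [530.3 310.7  -1. ] [151. 208.]
top half 0.6 [ 3.726e+02  3.094e+02 -1.000e-01] [149. 284.]
top half 0.58 [ 6.892e+02  3.494e+02 -1.000e-01] [136. 135.]
top half_tab 0.93 [551.9 124.   87.6] [239. 189.]
top half_tab 0.88 [533.8 312.2  71.6] [143. 200.]
top half_tab 0.88 [691.1 347.8  74.3] [128. 123.]
top half_tab 0.8 [378.6 307.2  77.2] [142. 280.]
top upper_bore 0.89 [609.9 130.3  67.1] [236. 163.]
top upper_bore 0.6 [580.6 353.6  54.2] [125. 179.]
top upper_bore 0.56 [417.3 354.9  54.4] [121. 260.]
top upper_bore 0.56 [712.  405.8  49.9] [103. 117.]
top stand 0.67 [ 521.2 -134.8   10.5] [363. 210.]
top stand_hinge 0.81 [ 585.1 -137.6   47.8] [368. 176.]
top stand_hinge 0.39 [ 701.1 -129.8   10. ] [357. 128.]
top pin_foot 0.66 [500.8   3.1  19.4] [298. 219.]
top pin_foot 0.5 [ 584.2 -138.4   43.8] [367. 177.]
top pin_shoulder 0.39 [500.    3.2  67.4] [301. 217.]
top rest 0.77 [495.6   5.1  11.5] [297. 222.]
side half 0.95 [691.  352.8  -1.5] [296. 134.]
side half 0.78 [529.1 317.4  -2.4] [232. 150.]
side half 0.65 [548.  1
[... 1230 characters left out ...]
0.07387493,  1.60601345, -0.03408201,
        1.11078771, -0.06711175]), 'joint_vel': array([ 9.73155861e-04, -2.74837065e-03, -5.43539616e-04,  1.08836449e-03,
       -7.04478944e-04,  3.57180352e-07,  8.42271819e-04]), 'joint_torque': array([-3.60054391e-04, -9.35541558e+01,  3.66226092e+00, -4.54550886e+01,
       -4.90966556e-02,  1.29832790e-02,  1.56836963e-04]), 'tcp_pos': array([ 252.71464795, -625.86305057,  188.96567387]), 'tool_rot': array([-2.39256427e-05,  9.81649469e-01,  1.90694308e-01,  7.49450277e-06]), 'ft_force': array([ 1.29019866,  0.56972988, -0.9196982 ]), 'wrist_torque': array([-0.03213042,  0.02695765, -0.03711809]), 'gripper_force': 0.0, 'width': 1.0004602748274949}
```

View pics/top0.png

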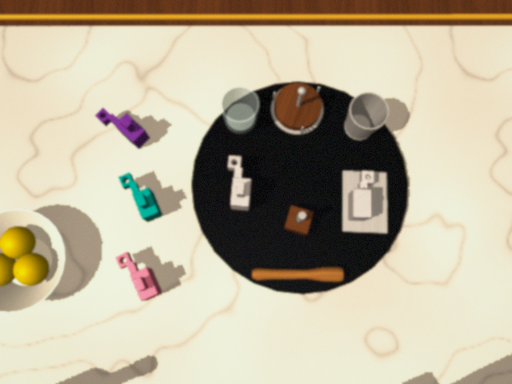

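View pics/side0.png

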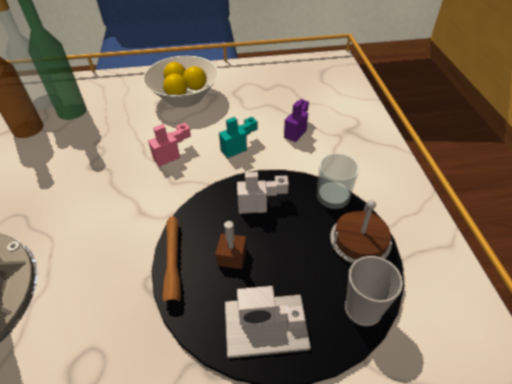

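```bash
cat > fit.py <<'E'
from h import *
from scipy.optimize import minimize
HALF=[(-28,28,-18,18,0,56),(-12,12,-7,7,56,92),(48,72,6,30,28,54),(28,48,8,18,30,52)]
def stand(s): return [(-46,82,-46,46,0,8),(-28+s,28+s,0,36,8,64),(48+s,72+s,-12,12,8,34),(28+s,48+s,2,12,10,32)]
def sil(cam,boxes,x,y,z,a,sc=4):
    i=arm.camera_info(cam);R=np.array(i["R"]);t=np.array(i["t"]).ravel();M=np.array(i["mtx"])
    im=np.zeros((384*sc,512*sc),np.uint8)
    for b in boxes:
        P=np.array([[p,q,r] for p in b[:2] for q in b[2:4] for r in b[4:]],float)
        c,s=np.cos(a),np.sin(a);P=P@np.array([[c,-s,0],[s,c,0],[0,0,1]]).T+[x,y,z]
        q=(P@R.T+t)@M.T;q=(q[:,:2]/q[:,2:]+.5)*sc
        cv2.fillConvexPoly(im,cv2.convexHull((q*16).round().astype(np.int32)),255,shift=4)
    return cv2.resize(im,(512,384),interpolation=cv2.INTER_AREA)/255.
def fit(masks,boxes,x0,n=3):
    f=lambda v:sum(np.abs(sil(c,boxes(v),v[0],v[1],v[3] if len(v)>3 and n==9 else Z,v[2]/100)-m).sum() for c,m in masks.items())
    return minimize(f,x0,method="Nelder-Mead",options=dict(initial_simplex=np.array([x0]+[np.array(x0)+5*np.eye(len(x0))[k] for k in range(len(x0))]),xatol=.05,fatol=.05,maxiter=250))
Z=12
def mask(cam,thing,uv):
    L=arm.outline_of(cam,thing)
    L.sort(key=lambda d:np.hypot(*(np.argwhere(d["pixels"]).mean(0)[::-1]-uv)));return L[0]["pixels"].astype(float)
E
python3 - <<'E'
from fit import *
for c in("top","side"):arm.capture(c)
H={"top":mask("top","half",(240,190)),"side":mask("side","half",(255,195))}
S={"top":mask("top","stand",(364,203)),"side":mask("side","stand",(265,320))}
np.savez("m.npz",Ht=H["top"],Hs=H["side"],St=S["top"],Ss=S["side"])
for m,bx,x0 in((H,lambda v:HALF,[551,122,-12]),(S,lambda v:stand(v[3]),[520,-133,0,0])):
    for mm in(m,{"top":m["top"]},{"side":m["side"]}):
        r=fit(mm,bx,x0);print(list(mm),r.x.round(2),round(r.fun),[int(q.sum()) for q in mm.values()])
for n in("top","side"):
    im=cv2.cvtColor(arm.capture(n),cv2.COLOR_RGB2BGR)
    (a,b)={"top":((225,145),(335,160)),"side":((225,160),(220,275))}[n]
    cv2.imwrite(f"pics/c_{n}.png",np.hstack([cv2.resize(im[y:y+80,x:x+90],None,fx=4.3,fy=4.3,interpolation=cv2.INTER_CUBIC) for x,y in(a,b)]))
a,b=[cv2.imread(f"pics/c_{n}.png") for n in("top","side")]
cv2.imwrite("pics/crops.png",cv2.resize(np.vstack([a,b]),(664,590)))
E
```

```text
['top', 'side'] [549.93 122.04  -9.57] 299 [849, 1229]
['top'] [551.86 121.89  -8.4 ] 77 [849]
['side'] [548.95 121.8   -9.96] 183 [1229]
['top', 'side'] [ 520.71 -133.61   -4.36    2.79] 388 [2747, 4767]
['top'] [ 521.28 -134.32   -4.94    4.33] 60 [2747]
['side'] [ 519.32 -131.88   -4.55    4.12] 252 [4767]
```

View pics/crops.png

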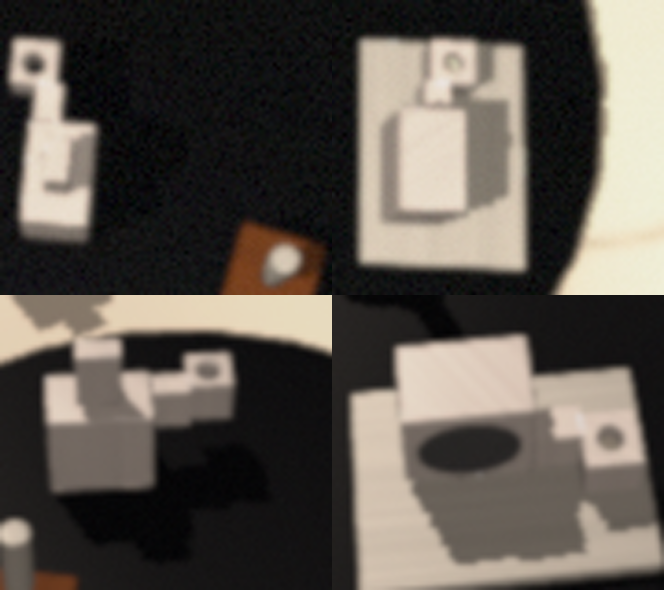

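The one meant is the silver half at top px (240,190) / side px (255,195). It is the only aluminium one. The pink (top 140,275), turquoise (142,198) and purple (124,127) ones off the tray are look-alikes. The crop shows the silver half with its tab and its knuckle toward +x, and the stand with the bolted half and its bore at top px ~(367,177). Moving there.

Request:
{"name": "carry_out", "arguments": {
  "targets": [
    [0.299,0.748,0.01,0,0,-0.474,0.06],
    [0.299,0.748,0.01,0,0,-0.474,0.06],
    [0.299,0.748,0.01,0,0,-0.474,0.06],
    [0.299,0.748,0.01,0,0,-0.474,0.06],
    [0.299,0.748,0.01,0,0,-0.474,0.06],
    [0.299,0.748,0.01,0,0,-0.474,0.06],
    [0.299,0.748,0.01,0,0,-0.474,0.06],
    [0.299,0.748,0.01,0,0,-0.474,0.06]
  ]
}}

```text
t: 2.55
tcp_pos: [438.1, -161.8, 195.6]
tool_rot: [0.0, 0.999, -0.045, 0.001]
ft_force: [1.3, -1.2, 0.3]
width: 0.639
gripper_force: 0.0
```

Request:
{"name": "carry_out", "arguments": {
  "targets": [
    [0.113,0.283,-0.04,0,0,0,0.06],
    [0.113,0.283,-0.04,0,0,0,0.06],
    [0.113,0.283,-0.04,0,0,0,0.06],
    [0.113,0.283,-0.04,0,0,0,0.06],
    [0.113,0.283,-0.04,0,0,0,0.06],
    [0.113,0.283,-0.04,0,0,0,0.06],
    [0.113,0.283,-0.04,0,0,0,0.06]
  ]
}}

```text
t: 3.42
tcp_pos: [550.4, 119.0, 155.0]
tool_rot: [0.0, 0.999, -0.045, -0.0]
ft_force: [-0.0, -0.1, -0.2]
width: 0.641
gripper_force: 0.0
```

```bash
python3 - <<'E'
from h import *
o=arm.observe();print(o["t"],o["tcp_pos"].round(1),o["tool_rot"].round(4),o["ft_force"].round(2),o["width"])
E
```

```text
3.425 [550.4 119.  155. ] [ 2.00e-04  9.99e-01 -4.50e-02 -2.00e-04] [-0.02 -0.08 -0.18] 0.6413703587926318
```

Request:
{"name": "carry_out", "arguments": {
  "targets": [
    [0.001,0.0025,-0.035,0,0,0,0.06],
    [0.001,0.0025,-0.07,0,0,0,0.06],
    [0.001,0.0025,-0.07,0,0,0,0.06],
    [0.001,0.0025,-0.07,0,0,0,0.0],
    [0.001,0.0025,-0.07,0,0,0,0.0],
    [0.001,0.0025,-0.07,0,0,0,0.0],
    [0.001,0.0025,-0.07,0,0,0,0.0]
  ],
  "grip_force": 30
}}

```text
t: 4.3
tcp_pos: [551.8, 121.9, 85.6]
tool_rot: [-0.0, 0.999, -0.045, 0.0]
ft_force: [0.3, -0.2, 0.7]
width: 0.246
gripper_force: 0.0
```

Request:
{"name": "carry_out", "arguments": {
  "targets": [
    [0,0,0,0,0,0,0.0],
    [0,0,0,0,0,0,0.0],
    [0,0,0.02,0,0,0,0.0],
    [0,0,0.07,0,0,0,0.0],
    [0,0,0.07,0,0,0,0.0],
    [0,0,0.07,0,0,0,0.0]
  ],
  "grip_force": 30
}}

```text
t: 5.05
tcp_pos: [551.1, 121.6, 154.4]
tool_rot: [0.0, 0.999, -0.045, -0.0]
ft_force: [-0.4, -0.3, -4.2]
width: 0.135
gripper_force: 30.0
```

```bash
python3 - <<'E'
from fit import *
o=arm.observe();print(o["t"],o["tcp_pos"].round(1),o["tool_rot"].round(4),o["ft_force"].round(2),o["width"])
m=np.load("m.npz")
# fitted edges check: lateral consistency of each cam by z offset
import fit
for c in("top","side"):arm.capture(c)
H={"top":mask("top","half",(240,190)),"side":mask("side","half",(255,175))}
for z in(80,82,84):
    fit.Z=z
    for mm in(H,{"side":H["side"]}):
        r=fit.fit(mm,lambda v:HALF,[551,122,-9]);print(z,list(mm),r.x.round(2),round(r.fun))
E
```

```text
5.05 [551.1 121.6 154.4] [ 2.00e-04  9.99e-01 -4.52e-02 -3.00e-04] [-0.37 -0.3  -4.25] 0.13497060310933962
80 ['top', 'side'] [547.51 122.12  -5.15] 2126
80 ['side'] [547.72 123.24  -6.21] 227
82 ['top', 'side'] [547.54 119.91  -5.73] 2131
82 ['side'] [547.71 121.43  -8.46] 227
84 ['top', 'side'] [547.23 117.91  -5.54] 2140
84 ['side'] [547.13 118.39  -7.36] 235
```

Request:
{"name": "carry_out", "arguments": {
  "targets": [
    [0,-0.02,0.055,0,0,0.043,0.0],
    [-0.005,-0.08,0.065,0,0,0.043,0.0],
    [-0.013,-0.14,0.065,0,0,0.043,0.0],
    [-0.02,-0.2,0.065,0,0,0.043,0.0],
    [-0.026,-0.25,0.065,0,0,0.043,0.0],
    [-0.026,-0.28,0.045,0,0,0.043,0.0],
    [-0.026,-0.28,0.0,0,0,0.043,0.0],
    [-0.026,-0.28,-0.02,0,0,0.043,0.0]
  ]
}}

```text
t: 6.25
tcp_pos: [523.9, -158.3, 132.3]
tool_rot: [-0.0, 1.0, -0.024, -0.002]
ft_force: [1.1, 0.1, -2.3]
width: 0.137
gripper_force: 30.0
```

```bash
python3 - <<'E'
from fit import *
o=arm.observe();print(o["t"],o["tcp_pos"].round(1),o["tool_rot"].round(4),o["ft_force"].round(2),o["width"])
s=arm.capture("side");save("s1.png",cv2.resize(s[200:384,180:380],None,fx=3,fy=3,interpolation=cv2.INTER_CUBIC))
E
```

```text
6.25 [ 523.9 -158.3  132.3] [-4.000e-04  9.997e-01 -2.400e-02 -1.800e-03] [ 1.13  0.06 -2.32] 0.13668545903948143
```

View pics/s1.png

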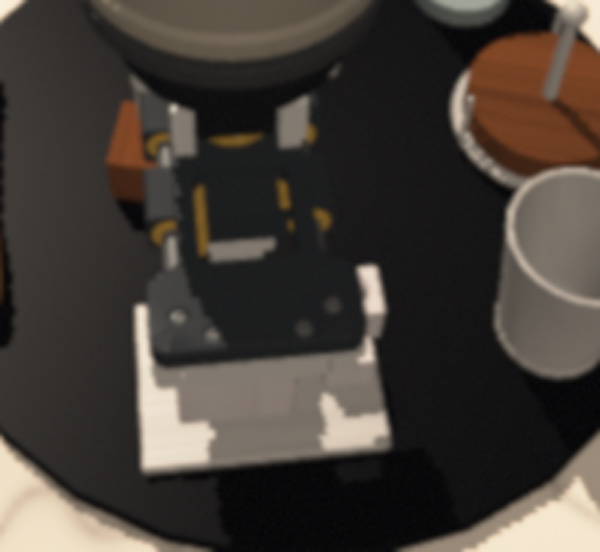

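The gripper holds the half over the plate, with the block at crop px ~(255,385), and the cup and post are clear. Lowering with the gap left open, then approaching the face.

Request:
{"name": "carry_out", "arguments": {
  "targets": [
    [0.001,0,-0.015,0,0,0,0.0],
    [0.001,0,-0.028,0,0,0,0.0],
    [0.001,0,-0.034,0,0,0,0.0],
    [0.001,0,-0.036,0,0,0,0.0],
    [0.001,0,-0.036,0,0,0,0.0]
  ]
}}

```text
t: 6.92
tcp_pos: [526.8, -158.1, 99.5]
tool_rot: [0.0, 1.0, -0.024, 0.0]
ft_force: [-0.1, -0.4, -3.6]
width: 0.136
gripper_force: 30.0
```

```bash
cat >o.py <<'E'
from h import *
o=arm.observe();print(o["t"],o["tcp_pos"].round(2),o["tool_rot"].round(4),o["ft_force"].round(2),o["wrist_torque"].round(2),o["width"])
E
python3 o.py
```

```text
6.925 [ 526.77 -158.12   99.47] [ 0.000e+00  9.997e-01 -2.360e-02  2.000e-04] [-0.08 -0.38 -3.58] [-0.01 -0.01 -0.03] 0.13634893405829263
```

Request:
{"name": "carry_out", "arguments": {
  "targets": [
    [-0.0015,0.002,-0.003,0,0,0,0.0],
    [-0.0015,0.004,-0.004,0,0,0,0.0],
    [-0.0015,0.005,-0.004,0,0,0,0.0],
    [-0.0015,0.006,-0.004,0,0,0,0.0],
    [-0.0015,0.006,-0.004,0,0,0,0.0]
  ]
}}

```text
t: 7.55
tcp_pos: [525.1, -152.1, 95.2]
tool_rot: [0.0, 1.0, -0.024, 0.0]
ft_force: [-0.2, 0.0, -1.8]
width: 0.143
gripper_force: 30.0
```

```bash
python3 o.py
```

```text
7.55 [ 525.12 -152.11   95.24] [ 0.000e+00  9.997e-01 -2.360e-02  1.000e-04] [-0.19  0.01 -1.76] [-0.09  0.02  0.02] 0.14254241581161797
```

Request:
{"name": "carry_out", "arguments": {
  "targets": [
    [0,0.001,0,0,0,0,0.0],
    [0,0.001,0,0,0,0,0.0]
  ]
}}

```text
t: 7.8
tcp_pos: [525.1, -151.2, 95.2]
tool_rot: [0.0, 1.0, -0.024, 0.0]
ft_force: [-0.0, -0.1, -2.8]
width: 0.136
gripper_force: 30.0
```

Request:
{"name": "carry_out", "arguments": {
  "targets": [
    [0,0.001,0,0,0,0,0.0],
    [0,0.001,0,0,0,0,0.0]
  ]
}}

```text
t: 8.05
tcp_pos: [525.1, -150.6, 95.3]
tool_rot: [0.0, 1.0, -0.024, 0.0]
ft_force: [0.5, -4.0, -1.2]
width: 0.137
gripper_force: 30.0
```

Request:
{"name": "carry_out", "arguments": {
  "targets": [
    [0,0.001,0,0,0,0,0.0],
    [0,0.001,0,0,0,0,0.0]
  ]
}}

```text
t: 8.3
tcp_pos: [525.2, -150.0, 95.4]
tool_rot: [0.0, 1.0, -0.024, 0.0]
ft_force: [-0.0, -6.1, 0.5]
width: 0.135
gripper_force: 30.2
```

Request:
{"name": "carry_out", "arguments": {
  "targets": [
    [0,-0.0005,-0.0008,0,0,0,0.0],
    [0,-0.0005,-0.0016,0,0,0,0.0],
    [0,-0.0005,-0.0016,0,0,0,0.0]
  ]
}}

```text
t: 8.68
tcp_pos: [525.2, -150.3, 93.8]
tool_rot: [0.0, 1.0, -0.024, 0.0]
ft_force: [-0.3, -5.9, 0.9]
width: 0.133
gripper_force: 30.1
```

```bash
python3 o.py
```

```text
8.675 [ 525.21 -150.33   93.75] [ 3.000e-04  9.997e-01 -2.390e-02  3.000e-04] [-0.28 -5.92  0.94] [-1.56  0.1   0.01] 0.13265417577837216
```

Request:
{"name": "carry_out", "arguments": {
  "targets": [
    [0,0,-0.0005,0,0,0,0.0],
    [0,0,-0.001,0,0,0,0.0],
    [0,0,-0.001,0,0,0,0.0]
  ]
}}

```text
t: 9.05
tcp_pos: [525.3, -150.4, 93.3]
tool_rot: [0.0, 1.0, -0.024, 0.0]
ft_force: [-3.8, -4.7, 9.7]
width: 0.141
gripper_force: 30.1
```

```bash
python3 o.py
```

```text
9.05 [ 525.28 -150.41   93.28] [ 4.000e-04  9.997e-01 -2.390e-02  4.000e-04] [-3.83 -4.74  9.7 ] [-1.5   0.86 -0.02] 0.14061051073757846
```

Request:
{"name": "carry_out", "arguments": {
  "targets": [
    [0,0,0.0005,0,0,0,0.05],
    [0,0,0.0005,0,0,0,0.05],
    [0,0,0.0005,0,0,0,0.05],
    [0,0,0.03,0,0,0,0.05],
    [0,0,0.08,0,0,0,0.05],
    [-0.02,0.06,0.105,0,0,0,0.06],
    [-0.025,0.12,0.105,0,0,0,0.06],
    [-0.025,0.155,0.105,0,0,0,0.06]
  ]
}}

```text
t: 10.05
tcp_pos: [499.6, 8.3, 198.3]
tool_rot: [-0.0, 1.0, -0.023, 0.001]
ft_force: [1.4, -1.2, -0.1]
width: 0.637
gripper_force: 0.0
```

```bash
python3 o.py; python3 - <<'E'
from fit import *
ims={c:arm.capture(c) for c in("top","side")}
tips("top",["upper_bore","half","pin_shoulder","rest"]);tips("side",["upper_bore","half","stand_hinge","pin_shoulder","rest"])
a=cv2.resize(ims["top"][160:250,330:405],(390,468),interpolation=cv2.INTER_CUBIC);b=cv2.resize(ims["side"][270:360,215:315],(400,360),interpolation=cv2.INTER_CUBIC)
c=np.zeros((468,790,3),np.uint8);c[:,:390]=a;c[:360,390:]=b;save("p1.png",c)
E
```

```text
10.05 [499.59   8.26 198.3 ] [-2.000e-04  9.997e-01 -2.260e-02  6.000e-04] [ 1.39 -1.24 -0.1 ] [ 0.04  0.08 -0.04] 0.6371926727931568
top upper_bore 0.92 [580.8 352.1  52.8] [126. 179.]
top upper_bore 0.77 [711.9 403.8  53.4] [104. 117.]
top upper_bore 0.66 [418.6 351.6  54.8] [123. 260.]
top half 0.97 [528.2 312.2  -1.6] [150. 209.]
top half 0.93 [373.2 310.2  -1.4] [149. 283.]
top half 0.83 [ 6.897e+02  3.536e+02 -1.000e-01] [134. 135.]
top half 0.18 [502.8   5.6  20.6] [297. 218.]
top pin_shoulder 0.57 [496.6   3.2  69.6] [301. 218.]
top rest 0.67 [495.9   3.   12.4] [298. 222.]
side upper_bore 0.87 [415.6 358.4  53.8] [181. 125.]
side upper_bore 0.73 [ 582.4 -135.8   75.8] [295. 304.]
side upper_bore 0.6 [717.1 411.2  51.5] [302. 102.]
side upper_bore 0.57 [720.5 123.5  10.4] [333. 197.]
side half 0.69 [ 3.716e+02  3.123e+02 -1.000e-01] [166. 158.]
side half 0.65 [690.7 351.2   1.2] [296. 134.]
side stand_hinge 0.72 [ 579.3 -135.3   42.3] [292. 314.]
side pin_shoulder 0.7 [ 584.4 -134.5   76. ] [296. 303.]
side pin_shoulder 0.49 [500.1   7.1  71.8] [231. 236.]
side rest 0.89 [493.5   8.2   6.4] [230. 257.]
```

View pics/p1.png

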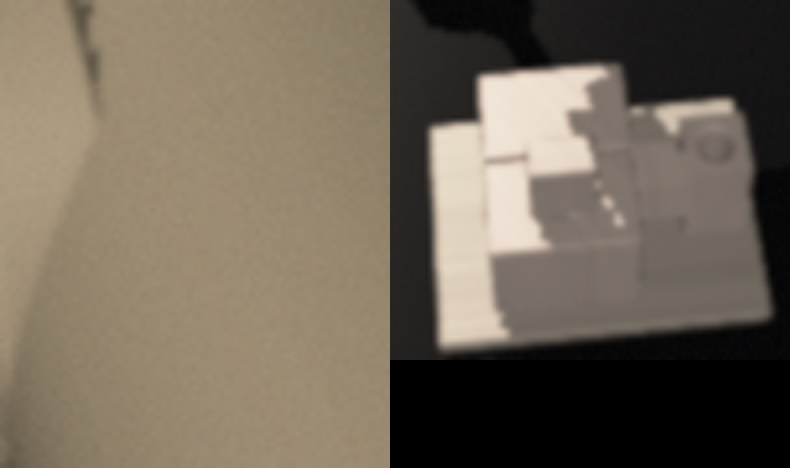

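```bash
python3 - <<'E'
from h import *
t=cv2.cvtColor(cv2.imread("pics/top0.png"),cv2.COLOR_BGR2GRAY);s=cv2.cvtColor(cv2.imread("pics/side0.png"),cv2.COLOR_BGR2GRAY)
print(ray("top",(302,215.5),108).round(1),ray("side",(229.1,223.7),108).round(1))
for X in([498,5,108],[498,5,68],[495.5,5,48]):print(px("top",X).round(1),px("side",X).round(1))
print(t[206:226,292:312]);print(s[216:250,219:241])
E
```

```text
[496.1   4.9 108. ] [498.2   6.7 108. ]
[301.9 214.5] [229.1 224.5]
[299.8 217.5] [230.5 238.8]
[298.8 220.1] [229.8 245.6]
[[ 65  61  57  49  42  34  28  14  22  19  13  10   9  12  15  14   2  11
   15  17]
 [ 72  71  68  67  64  59  45  39  40  30  26  20  21  10  10  17  16  11
   12  15]
 [ 74  77  75  72  73  73  66  64  57  56  49  39  31  32  22  21   5  10
   11   6]
 [ 74  74  80  79  77  78  77  74  73  72  70  64  57  46  41  35  28  25
   17  20]
 [ 77  75  78  76  77  76  77  84  84  94  97  89  78  71  63  52  41  34
   22  18]
 [ 76  73  77  79  76  79  84 102 120 135 140 126 108  86  70  62  51  41
   40  27]
 [ 72  75  73  77  76  86 105 137 162 174 175 171 146 108  76  58  52  45
   45  41]
 [ 72  73  75  77  77  96 131 171 189 193 194 191 175 142  94  59  48  44
   44  45]
 [ 74  72  73  74  84 109 150 181 197 201 201 199 189 164 114  65  46  49
   46  44]
 [ 75  75  75  77  88 116 159 188 201 201 201 197 193 170 119  68  48  47
   45  40]
 [ 78  74  76  80  95 121 155 185 198 201 200 200 189 156 105  63  43  47
   40  41]
 [ 75  79  77  80  97 123 146 170 189 199
[... 3187 characters left out ...]
1  92  89  81  74  67  67  66
   68  68  69  69]
 [ 68  69  69  69  70  71  71  70  74  82  90  92  90  82  71  63  65  67
   67  68  68  69]
 [ 68  69  68  68  70  72  70  69  69  78  87  91  91  83  68  61  63  65
   66  68  68  69]
 [ 69  69  68  69  70  72  70  67  62  74  86  92  91  83  68  59  62  65
   67  68  68  69]
 [ 69  69  68  70  72  72  71  66  62  72  86  91  91  82  66  53  58  64
   67  68  69  69]
 [ 70  69  69  70  72  72  71  68  66  71  81  86  84  75  57  48  54  64
   68  68  69  70]
 [ 69  68  69  71  72  72  71  69  69  70  73  72  68  57  45  39  46  57
   64  66  68  69]
 [ 69  69  70  71  72  72  70  69  70  70  69  65  55  44  38  37  40  47
   51  59  66  69]]
```

The picture shows the loose half standing face to face with the bolted one, its ends aligned within ~2 mm and its knuckle over the lower knuckle (bore at side crop px (715,145)). Now the pin.

Request:
{"name": "carry_out", "arguments": {
  "targets": [
    [-0.0028,0.001,-0.03,0,0,0,0.06],
    [-0.0028,0.001,-0.065,0,0,0,0.06],
    [-0.0028,0.001,-0.065,0,0,0,0.06],
    [-0.0028,0.001,-0.065,0,0,0,0.06]
  ]
}}

```text
t: 11.1
tcp_pos: [497.8, 6.3, 133.6]
tool_rot: [-0.0, 1.0, -0.024, 0.0]
ft_force: [-0.5, -0.1, 0.1]
width: 0.635
gripper_force: 0.0
```

```bash
python3 o.py
```

```text
11.1 [497.84   6.31 133.6 ] [-1.000e-04  9.997e-01 -2.380e-02  4.000e-04] [-0.52 -0.13  0.05] [ 0.05 -0.06  0.  ] 0.635330404282162
```

Request:
{"name": "carry_out", "arguments": {
  "targets": [
    [0,-0.001,-0.03,0,0,0,0.06],
    [0,-0.001,-0.0485,0,0,0,0.06],
    [0,-0.001,-0.0485,0,0,0,0.05],
    [0,-0.001,-0.0485,0,0,0,0.0],
    [0,-0.001,-0.0485,0,0,0,0.0],
    [0,-0.001,-0.0485,0,0,0,0.0],
    [0,-0.001,-0.0485,0,0,0,0.0],
    [0,-0.001,-0.0485,0,0,0,0.0]
  ],
  "grip_force": 30
}}

```text
t: 12.1
tcp_pos: [497.5, 5.4, 84.3]
tool_rot: [-0.0, 1.0, -0.024, 0.0]
ft_force: [-0.2, -0.3, 3.0]
width: 0.146
gripper_force: 30.0
```

```bash
python3 o.py
```

```text
12.1 [497.49   5.38  84.29] [-0.000e+00  9.997e-01 -2.370e-02  2.000e-04] [-0.2  -0.33  2.98] [-0.04  0.04  0.04] 0.145885360639098
```

Request:
{"name": "carry_out", "arguments": {
  "targets": [
    [0,0,0.01,0,0,0,0.0],
    [0,0,0.05,0,0,0,0.0],
    [0,0,0.08,0,0,0,0.0],
    [0,0,0.08,0,0,0,0.0],
    [0,0,0.08,0,0,0,0.0]
  ]
}}

```text
t: 12.72
tcp_pos: [496.9, 5.3, 163.8]
tool_rot: [0.0, 1.0, -0.024, -0.0]
ft_force: [0.2, -0.1, -1.2]
width: 0.147
gripper_force: 30.0
```

```bash
python3 o.py; python3 - <<'E'
from fit import *
import fit
s=arm.capture("side");t=arm.capture("top")
tips("side",["pin_foot","pin_shoulder","upper_bore","stand_hinge"]);tips("top",["pin_foot","upper_bore","stand_hinge"])
b=cv2.resize(s[180:340,190:350],(590,590),interpolation=cv2.INTER_CUBIC);save("p2.png",b)
for d in("upper_bore","half"):
  for q in arm.outline_of("side",d)+arm.outline_of("top",d):
    yx=np.argwhere(q["pixels"]);print(d,q["p"],yx.mean(0).round(),len(yx))
E
```

```text
12.725 [496.92   5.28 163.78] [ 0.000e+00  9.997e-01 -2.370e-02 -2.000e-04] [ 0.21 -0.14 -1.18] [-0.02 -0.04 -0.06] 0.14746726402298588
side pin_foot 0.47 [494.9   4.8 100.4] [228. 228.]
side pin_shoulder 0.58 [496.5   6.9 149.3] [226. 208.]
side upper_bore 0.64 [ 583.1 -135.2   74.1] [295. 304.]
side upper_bore 0.61 [580.  354.3  56.9] [251. 119.]
side upper_bore 0.55 [716.8 411.   49.2] [302. 102.]
side stand_hinge 0.56 [ 580.8 -134.2   43.8] [293. 313.]
top upper_bore 0.89 [715.9 404.9  52.7] [103. 115.]
top upper_bore 0.75 [419.3 350.7  53.4] [123. 259.]
upper_bore 0.94 [120. 296.] 767
upper_bore 0.76 [322. 267.] 2034
upper_bore 0.66 [143. 167.] 1047
upper_bore 0.48 [125. 249.] 203
upper_bore 0.74 [277. 140.] 969
upper_bore 0.72 [198. 141.] 921
upper_bore 0.6 [127. 126.] 833
half 0.78 [120. 296.] 776
half 0.71 [322. 266.] 2110
half 0.55 [126. 249.] 214
half 0.55 [143. 167.] 1060
half 0.93 [277. 140.] 1012
half 0.81 [127. 125.] 876
half 0.6 [199. 142.] 977
```

View pics/p2.png

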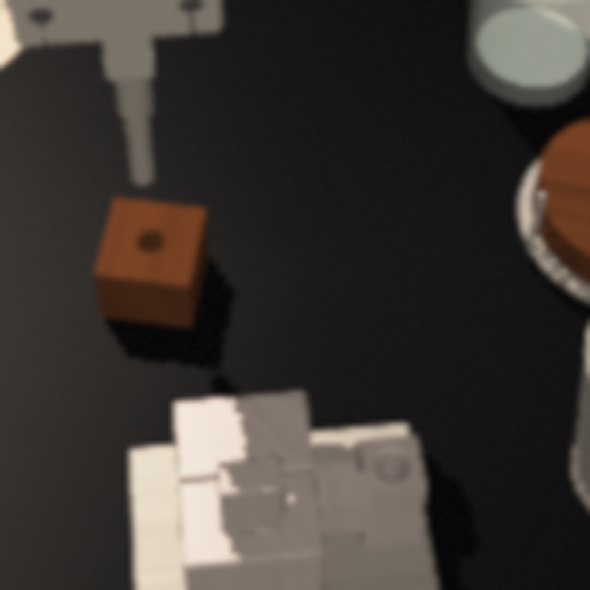

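```bash
python3 - <<'E'
from h import *
print("foot",ray("side",(228.4,229),97.5),"bore",ray("side",(296.2,306),74))
print("half base bore est", px("side",[583,-133,74]))
s=cv2.cvtColor(arm.capture("side"),cv2.COLOR_RGB2GRAY);print(s[298:314,284:308]);print(s[220:234,220:237])
E
```

```text
foot [496.10423917   3.93110559  97.5       ] bore [ 583.60779877 -138.29682996   74.        ]
half base bore est [295.07919842 302.84884226]
[[200 199 197 193 189 185 180 174 170 167 164 161 159 157 153 149 131 107
   84  57  31  21  22  22]
 [199 194 181 167 157 151 148 144 141 138 135 133 132 129 127 125 121 115
  101  72  37  23  20  21]
 [188 171 148 132 126 125 125 123 124 124 126 126 125 124 121 120 119 118
  109  82  44  24  21  19]
 [150 136 119 112 114 119 119 120 122 125 130 131 131 130 126 121 120 119
  113  90  51  25  21  21]
 [118 113 105 103 111 117 119 120 123 126 127 129 130 130 127 123 120 118
  114  92  57  28  19  21]
 [108 108 101 100 108 117 118 119 120 121 119 120 120 120 119 119 118 118
  114  95  60  27  17  20]
 [110 109 100  97 105 115 117 116 114 112 113 114 114 112 110 110 113 115
  115 101  69  30  14  17]
 [117 114 103  94 103 114 116 113 108 108 111 113 113 110 105 103 106 112
  116 108  80  37  10  11]
 [122 119 107  96 103 114 116 110 106 107 112 114 112 109 103  98 100 109
  115 111  85  43  13   7]
 [123 121 113 106 108 115 117 111 106 106 111 114
[... 953 characters left out ...]
 39  38  47  70  90 100 102 100  91  71  47  36  34  34  34]
 [ 40  39  39  40  46  67  88  99 102 100  92  73  50  37  35  34  34]
 [ 40  40  40  40  45  63  85  98 102 100  93  74  51  38  35  34  34]
 [ 40  40  40  39  43  60  83  97 102 101  93  75  52  38  35  35  35]
 [ 40  40  41  39  42  55  76  94  99  97  89  71  50  38  35  35  35]
 [ 41  40  40  39  41  47  63  78  86  83  74  58  44  37  35  36  34]
 [ 41  41  42  40  41  42  47  56  61  58  52  44  40  36  36  34  35]
 [ 41  42  41  41  41  40  40  42  43  42  40  38  37  37  36  36  35]
 [ 43  44  45  44  42  41  40  40  39  39  39  37  37  36  37  36  36]
 [ 49  55  58  55  52  51  50  47  47  46  44  42  40  38  37  38  37]]
```

Pin is held upright over the rest (foot at crop px (143,182)); the upper bore shows at crop px ~(392,463). Moving over it.

Request:
{"name": "carry_out", "arguments": {
  "targets": [
    [0.03,-0.05,0,0,0,0,0.0],
    [0.06,-0.1,0,0,0,0,0.0],
    [0.0871,-0.1406,0,0,0,0,0.0],
    [0.0871,-0.1406,0,0,0,0,0.0],
    [0.0871,-0.1406,-0.015,0,0,0,0.0],
    [0.0871,-0.1406,-0.018,0,0,0,0.0],
    [0.0871,-0.1406,-0.018,0,0,0,0.0]
  ]
}}

```text
t: 14.3
tcp_pos: [583.9, -134.3, 145.8]
tool_rot: [-0.0, 1.0, -0.023, -0.0]
ft_force: [-0.3, -0.6, -0.0]
width: 0.145
gripper_force: 30.0
```

```bash
python3 o.py; python3 - <<'E'
from h import *
s=arm.capture("side")
save("p3.png",cv2.resize(s[265:335,250:330],(640,560),interpolation=cv2.INTER_CUBIC))
E
```

```text
14.3 [ 583.94 -134.29  145.76] [-1.000e-04  9.997e-01 -2.300e-02 -3.000e-04] [-0.3  -0.56 -0.02] [-0.   -0.02 -0.09] 0.14518746599498622
```

View pics/p3.png

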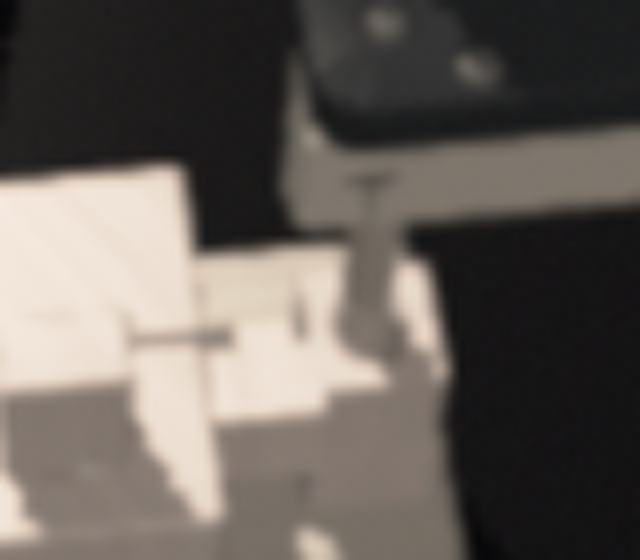

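```bash
python3 - <<'E'
from h import *
i=arm.camera_info("side");R=np.array(i["R"]);print("cam",(-R.T@np.array(i["t"]).ravel()).round())
def circ(c,r):
    a=np.linspace(0,6.28,60);q=np.array([px("side",[c[0]+r*np.cos(t),c[1]+r*np.sin(t),c[2]]) for t in a]);return q.min(0).round(1),q.max(0).round(1)
print("foot lifted pred",circ([496.9,5.3,97.5],5),"obs bottom row ~229.7")
print("foot now pred",circ([583.9,-134.3,79.5],5))
for y in(-132.5,-134,-135.5,-137): print(y,"funnel",circ([584,y,74],8),"bore",circ([584,y,72],6))
s=cv2.cvtColor(arm.capture("side"),cv2.COLOR_RGB2GRAY);print(s[296:314,288:304])
E
```

```text
cam [ 491. -408.  629.]
foot lifted pred (array([225.8, 226. ]), array([231.8, 230.7])) obs bottom row ~229.7
foot now pred (array([292.7, 298.8]), array([299.4, 304.9]))
-132.5 funnel (array([290.4, 297.6]), array([301. , 307.4])) bore (array([291.6, 299.5]), array([299.5, 306.7]))
-134 funnel (array([290.6, 298.5]), array([301.2, 308.3])) bore (array([291.8, 300.4]), array([299.8, 307.7]))
-135.5 funnel (array([290.8, 299.4]), array([301.4, 309.2])) bore (array([292. , 301.3]), array([300. , 308.6]))
-137 funnel (array([291. , 300.3]), array([301.6, 310.1])) bore (array([292.2, 302.1]), array([300.2, 309.5]))
[[174 176 176 172 161 133 104 100 103 106 106 103  87  60  41  31]
 [202 203 202 198 183 146 109 101 104 106 108 115 120 114  93  61]
 [209 210 210 208 190 149 110 101 104 105 111 136 169 180 154 101]
 [215 218 218 215 192 146 108 102 105 106 115 153 194 209 188 132]
 [217 221 221 216 188 138 106 103 105 107 118 161 203 216 204 154]
 [212 220 221 213 183 134 105 103 106 106 122 169 207 219 211 166]
 [204 219 219 206 174 133 108 104 106 108 125 169 205 217 212 173]
 [196 217 216 195 161 131 113 108 109 112 130 164 197 213 212 179]
 [190 214 211 184 147 123 115 113 113 114 123 147 179 205 213 190]
 [186 212 210 180 141 117 115 116 116 114 113 122 147 183 208 202]
 [188 213 212 187 145 120 116 118 117 113 108 106 117 150 187 199]
 [200 218 218 200 164 131 120 119 116 112 106 102 106 126 158 183]
 [218 222 223 214 189 156 133 123 116 110 104 100 107 118 139 168]
 [225 225 225 221 210 189 167 147 134 118 104 103 111 119 129 147]
 [226 225 225 224 221 214 204 193 180 152 122 113 118 121 124 138]
 [226 225 224 224 224 222 221 218 210 182 142 124 122 122 122 135]
 [226 225 222 219 218 218 217 215 210 193 159 130 122 121 121 127]
 [227 225 213 196 189 185 180 176 171 163 145 126 120 119 119 120]]
```

The pin's foot (crop px ~(370,310)) is over the bore with the bore's rim showing below it, so it needs about 1.3 mm toward −y. Lowering gently.

Request:
{"name": "carry_out", "arguments": {
  "targets": [
    [0.0005,-0.0013,-0.002,0,0,0,0.0],
    [0.0005,-0.0013,-0.004,0,0,0,0.0],
    [0.0005,-0.0013,-0.006,0,0,0,0.0],
    [0.0005,-0.0013,-0.008,0,0,0,0.0],
    [0.0005,-0.0013,-0.008,0,0,0,0.0]
  ]
}}

```text
t: 15.02
tcp_pos: [584.8, -136.5, 137.9]
tool_rot: [-0.0, 1.0, -0.024, -0.0]
ft_force: [0.0, -1.1, -0.8]
width: 0.146
gripper_force: 30.0
```

```bash
python3 o.py
```

```text
15.025 [ 584.77 -136.5   137.9 ] [-0.000e+00  9.997e-01 -2.360e-02 -1.000e-04] [ 0.03 -1.11 -0.84] [0.01 0.05 0.02] 0.1458036742605727
```

Request:
{"name": "carry_out", "arguments": {
  "targets": [
    [0,0.0006,-0.0015,0,0,0,0.0],
    [0,0.0006,-0.003,0,0,0,0.0],
    [0,0.0006,-0.0045,0,0,0,0.0],
    [0,0.0006,-0.006,0,0,0,0.0]
  ]
}}

```text
t: 15.52
tcp_pos: [584.8, -135.9, 132.0]
tool_rot: [-0.0, 1.0, -0.024, -0.0]
ft_force: [0.3, -1.3, -1.1]
width: 0.146
gripper_force: 30.0
```

```bash
python3 o.py
```

```text
15.525 [ 584.85 -135.91  131.95] [-0.      0.9997 -0.0236 -0.    ] [ 0.33 -1.29 -1.13] [-0.08 -0.04 -0.  ] 0.14580569927717432
```

Request:
{"name": "carry_out", "arguments": {
  "targets": [
    [0,0,-0.0025,0,0,0,0.0],
    [0,0,-0.005,0,0,0,0.0],
    [0,0,-0.0075,0,0,0,0.0],
    [0,0,-0.01,0,0,0,0.0],
    [0,0,-0.0125,0,0,0,0.0],
    [0,0,-0.015,0,0,0,0.0],
    [0,0,-0.0165,0,0,0,0.0],
    [0,0,-0.0165,0,0,0,0.0]
  ]
}}

```text
t: 16.52
tcp_pos: [584.8, -135.9, 115.4]
tool_rot: [-0.0, 1.0, -0.024, -0.0]
ft_force: [0.3, 0.6, -2.1]
width: 0.147
gripper_force: 30.0
```

```bash
python3 o.py
```

```text
16.525 [ 584.78 -135.89  115.42] [-1.000e-04  9.997e-01 -2.360e-02 -1.000e-04] [ 0.35  0.56 -2.08] [-0.09  0.02  0.  ] 0.14744580463151533
```

Request:
{"name": "carry_out", "arguments": {
  "targets": [
    [0,0,-0.001,0,0,0,0.0],
    [0,0,-0.002,0,0,0,0.0],
    [0,0,-0.003,0,0,0,0.0],
    [0,0,-0.004,0,0,0,0.0]
  ]
}}

```text
t: 17.02
tcp_pos: [584.8, -135.9, 111.5]
tool_rot: [-0.0, 1.0, -0.024, 0.0]
ft_force: [0.7, -0.4, -0.5]
width: 0.143
gripper_force: 30.0
```

```bash
python3 o.py
```

```text
17.025 [ 584.84 -135.89  111.49] [-0.      0.9997 -0.0236  0.    ] [ 0.66 -0.35 -0.53] [-0.02  0.05  0.03] 0.1428285366404747
```

Request:
{"name": "carry_out", "arguments": {
  "targets": [
    [0,0,-0.001,0,0,0,0.0],
    [0,0,-0.002,0,0,0,0.0]
  ]
}}

```text
t: 17.27
tcp_pos: [585.0, -136.0, 109.6]
tool_rot: [0.0, 1.0, -0.024, 0.0]
ft_force: [-0.2, -1.2, -0.4]
width: 0.143
gripper_force: 30.0
```

```bash
python3 o.py
```

```text
17.275 [ 584.95 -136.    109.62] [ 0.000e+00  9.997e-01 -2.370e-02  1.000e-04] [-0.17 -1.24 -0.36] [-0.28  0.03 -0.01] 0.14318591466022293
```

Request:
{"name": "carry_out", "arguments": {
  "targets": [
    [0,0,-0.001,0,0,0,0.0],
    [0,0,-0.002,0,0,0,0.0]
  ]
}}

```text
t: 17.52
tcp_pos: [584.8, -136.0, 107.4]
tool_rot: [-0.0, 1.0, -0.024, -0.0]
ft_force: [-0.0, -0.6, -0.4]
width: 0.144
gripper_force: 30.0
```

Request:
{"name": "carry_out", "arguments": {
  "targets": [
    [0,0,-0.001,0,0,0,0.0],
    [0,0,-0.002,0,0,0,0.0]
  ]
}}

```text
t: 17.77
tcp_pos: [584.9, -135.9, 105.5]
tool_rot: [-0.0, 1.0, -0.024, 0.0]
ft_force: [0.9, -0.3, 0.4]
width: 0.144
gripper_force: 30.0
```

```bash
python3 o.py
```

```text
17.775 [ 584.86 -135.95  105.49] [-0.      0.9997 -0.0237  0.    ] [ 0.9  -0.34  0.45] [-0.25  0.02  0.01] 0.14414183132076633
```

Request:
{"name": "carry_out", "arguments": {
  "targets": [
    [0,0,-0.0015,0,0,0,0.0],
    [0,0,-0.003,0,0,0,0.0],
    [0,0,-0.0045,0,0,0,0.0],
    [0,0,-0.006,0,0,0,0.0],
    [0,0,-0.0075,0,0,0,0.0]
  ]
}}

```text
t: 18.4
tcp_pos: [585.6, -136.0, 98.7]
tool_rot: [0.0, 1.0, -0.024, 0.001]
ft_force: [-0.0, -0.6, 7.6]
width: 0.143
gripper_force: 30.0
```

```bash
python3 o.py
```

```text
18.4 [ 585.56 -135.95   98.69] [ 1.000e-04  9.997e-01 -2.360e-02  7.000e-04] [-0.01 -0.62  7.64] [-0.28  0.09  0.04] 0.1433710103170245
```

Request:
{"name": "carry_out", "arguments": {
  "targets": [
    [0,0,-0.0015,0,0,0,0.0],
    [0,0,-0.003,0,0,0,0.0],
    [0,0,-0.0045,0,0,0,0.0],
    [0,0,-0.006,0,0,0,0.0]
  ]
}}

```text
t: 18.9
tcp_pos: [585.6, -136.0, 92.7]
tool_rot: [0.0, 1.0, -0.024, 0.001]
ft_force: [0.6, -0.9, 6.9]
width: 0.146
gripper_force: 30.0
```

Request:
{"name": "carry_out", "arguments": {
  "targets": [
    [0,0,-0.001,0,0,0,0.0],
    [0,0,-0.0015,0,0,0,0.0]
  ]
}}

```text
t: 19.15
tcp_pos: [585.5, -136.0, 91.1]
tool_rot: [0.0, 1.0, -0.024, 0.001]
ft_force: [-0.3, -1.0, 7.4]
width: 0.147
gripper_force: 30.0
```

```bash
python3 o.py
```

```text
19.15 [ 585.49 -135.95   91.13] [ 1.000e-04  9.997e-01 -2.360e-02  7.000e-04] [-0.29 -1.05  7.36] [-0.24  0.08 -0.02] 0.14665257011963476
```

Request:
{"name": "carry_out", "arguments": {
  "targets": [
    [0,0,-0.0007,0,0,0,0.0],
    [0,0,-0.001,0,0,0,0.0]
  ]
}}

```text
t: 19.4
tcp_pos: [585.6, -136.0, 90.3]
tool_rot: [0.0, 1.0, -0.024, 0.001]
ft_force: [0.3, -0.6, 8.7]
width: 0.146
gripper_force: 30.0
```

```bash
python3 o.py
```

```text
19.4 [ 585.64 -135.97   90.28] [ 1.000e-04  9.997e-01 -2.360e-02  8.000e-04] [ 0.27 -0.58  8.68] [-0.25 -0.04  0.04] 0.14565467818310826
```

Request:
{"name": "carry_out", "arguments": {
  "targets": [
    [0,0,-0.0006,0,0,0,0.0],
    [0,0,-0.0006,0,0,0,0.0]
  ]
}}

```text
t: 19.65
tcp_pos: [586.1, -135.9, 90.0]
tool_rot: [0.0, 1.0, -0.024, 0.001]
ft_force: [0.4, 0.1, 8.4]
width: 0.142
gripper_force: 30.0
```

```bash
python3 o.py
```

```text
19.65 [ 586.11 -135.9    89.98] [ 1.000e-04  9.997e-01 -2.360e-02  1.200e-03] [0.41 0.13 8.43] [-0.19 -0.19 -0.05] 0.1417099211417177
```

Request:
{"name": "carry_out", "arguments": {
  "targets": [
    [0,0,-0.0006,0,0,0,0.0],
    [0,0,-0.0006,0,0,0,0.0]
  ]
}}

```text
t: 19.9
tcp_pos: [586.6, -135.9, 89.7]
tool_rot: [0.0, 1.0, -0.024, 0.002]
ft_force: [1.4, -0.3, 12.3]
width: 0.14
gripper_force: 30.0
```

```bash
python3 o.py
```

```text
19.9 [ 586.55 -135.88   89.73] [ 1.000e-04  9.997e-01 -2.360e-02  1.700e-03] [ 1.43 -0.32 12.28] [-0.15 -0.33 -0.02] 0.14029564105953635
```

Request:
{"name": "carry_out", "arguments": {
  "targets": [
    [-0.0004,0,-0.0006,0,0,0,0.0],
    [-0.0004,0,-0.001,0,0,0,0.0]
  ]
}}

```text
t: 20.15
tcp_pos: [586.8, -135.9, 89.4]
tool_rot: [0.0, 1.0, -0.024, 0.002]
ft_force: [0.5, -0.4, 20.6]
width: 0.143
gripper_force: 30.0
```

```bash
python3 o.py
```

```text
20.15 [ 586.83 -135.95   89.37] [ 2.000e-04  9.997e-01 -2.360e-02  2.400e-03] [ 0.49 -0.38 20.56] [-0.15 -0.36  0.04] 0.1430500285910992
```

Force has risen to 20 N with the pin no longer sinking, so the shoulder is seated. Releasing and checking.

Request:
{"name": "carry_out", "arguments": {
  "targets": [
    [0,0,0.001,0,0,0,0.0],
    [0,0,0.001,0,0,0,0.05],
    [0,0,0.001,0,0,0,0.05],
    [0,0,0.001,0,0,0,0.05],
    [0,0,0.03,0,0,0,0.05],
    [0,0,0.08,0,0,0,0.05],
    [-0.03,0.06,0.13,0,0,0,0.05],
    [-0.03,0.12,0.13,0,0,0,0.05]
  ]
}}

```text
t: 21.15
tcp_pos: [556.0, -30.0, 217.4]
tool_rot: [0.0, 1.0, -0.025, 0.002]
ft_force: [1.0, -0.5, 0.1]
width: 0.532
gripper_force: 0.0
```

Request:
{"name": "carry_out", "arguments": {
  "targets": [
    [-0.03,0.06,0,0,0,0,0.05],
    [-0.06,0.12,0,0,0,0,0.05],
    [-0.06,0.12,0,0,0,0,0.05],
    [-0.06,0.12,0,0,0,0,0.05]
  ]
}}

```text
t: 21.65
tcp_pos: [495.8, 90.4, 215.1]
tool_rot: [0.0, 1.0, -0.023, 0.0]
ft_force: [-0.3, -0.4, -0.4]
width: 0.535
gripper_force: 0.0
```

```bash
python3 o.py; python3 - <<'E'
from h import *
s=arm.capture("side");t=arm.capture("top")
tips("side",["pin_shoulder","upper_bore"]);tips("top",["pin_shoulder","upper_bore"])
a=cv2.resize(t[160:250,330:405],(390,468),interpolation=cv2.INTER_CUBIC);b=cv2.resize(s[270:360,215:315],(400,360),interpolation=cv2.INTER_CUBIC)
c=np.zeros((468,790,3),np.uint8);c[:,:390]=a;c[:360,390:]=b;save("p4.png",c)
E
```

```text
21.65 [495.78  90.42 215.09] [ 1.000e-04  9.997e-01 -2.310e-02  1.000e-04] [-0.29 -0.44 -0.42] [0.01 0.01 0.05] 0.5351603408764274
side pin_shoulder 0.68 [ 584.  -136.    76.4] [296. 304.]
side upper_bore 0.87 [716.5 410.3  50.6] [302. 102.]
side upper_bore 0.81 [418.  357.2  55.9] [182. 125.]
side upper_bore 0.73 [ 581.8 -135.8   74.6] [295. 304.]
side upper_bore 0.73 [579.1 354.9  55.4] [251. 119.]
top pin_shoulder 0.38 [ 586.1 -139.    75.9] [372. 173.]
top upper_bore 0.9 [582.  354.4  52.2] [125. 178.]
top upper_bore 0.7 [ 582.6 -141.4   77.6] [373. 174.]
top upper_bore 0.7 [416.7 353.2  51.5] [122. 261.]
top upper_bore 0.59 [714.3 404.8  54.3] [103. 116.]
```

View pics/p4.png

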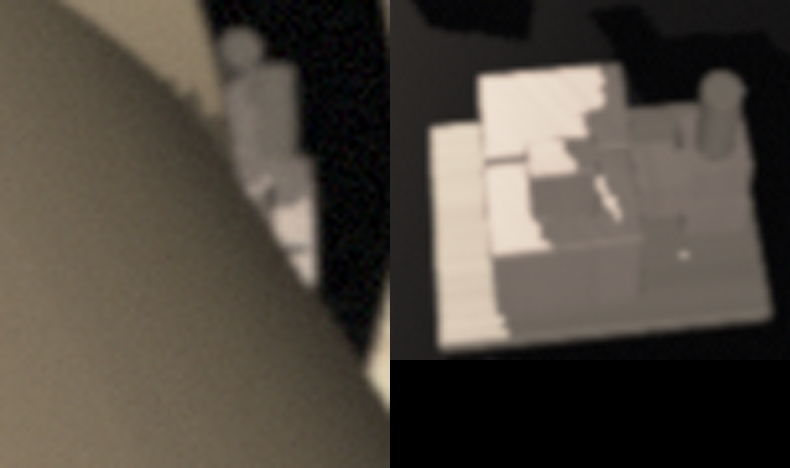

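The mould is shut: the grip's underside sits on the upper knuckle (side crop px ~(715,155)) with no shank showing, and the halves are face to face. Handing in.

```bash
python3 -c "
from rig import arm
print(arm.hand_in())"
```

```text
the job is handed in; nothing more can be done
None
```

The loose half stands face to face with the bolted half, the hinge pin is pressed home through both knuckles with its shoulder on the upper one, and the job was handed in at about 22 s; no verdict was returned.

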